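# Rack the woodblocks upright

## Robot

A 7-joint arm with a two-finger parallel gripper is mounted at the origin on the work surface. World frame = base frame: x ahead of the robot, y to its left, z up, the work surface at z = 0. Lengths are in m, angles in rad, forces in N, time in s.
With the tool pointing down it reaches from about 0.4 to 0.85 m from the base axis. Payload 10.4 kg.
Tool frame: the origin (TCP) lies between the finger pads; the fingertips stand 22 mm ahead of it and the grasp point (between the pads) lies 3 mm ahead of it; z points along the fingers, y is the line along which they close (so a half turn about z gives the same grasp; the last joint's range is limited). The gripper opens to 85 mm and grips with 20 to 120 N. Pads are 22 mm wide; open, the fingers measure 114 mm over their backs; the gripper's body (76 mm by 85 mm) begins 54 mm behind the grasp point. The pads swing forward as they close: fully open they stand 13 mm farther back than shut.
Start: joints at [-1.188, 0.332, -0.065, 1.46, 0.022, 1.35, -0.088], TCP at [0.247, 0.574, 0.225] pointing down, gripper open.
Joint ranges: [-2.6, 2.6], [-0.5, 2.12], [-1.47, 1.34], [0.16, 2.42], [-1.27, 4.41], [0.06, 2.06], [-2.6, 2.6]. Speed limits (rad/s): [2.22, 2.22, 2.79, 2.79, 3.14, 3.14, 3.14].

## Interface

Orientations are given as a unit quaternion [x, y, z, w].
In Python, from workcell import manip, camera, ticket, boxes_of, outline_of gives the robot as it stands.
- The arm moves only by the tool carry_out, never from a script. Its argument "deltas" is a list of rows, each a list of 5 numbers: the shift along the tool's x, y, z as a fraction of full scale, then the turn about the tool's z as a fraction of full scale, then the opening, from -1 (shut) to 1 (fully open), so that 0 is half open. In form: [[tx, ty, tz, spin, gripper], ...]. A call has 1 to 20 rows; each row is the pose to reach, as a shift and turn from the pose commanded when the call began, along the tool's axes at that moment; what a row does not reach only later rows make up. Full scale, the value 1, is 150 mm for a shift and 30 degrees for a turn. A row lasts 1/8 s, in which the tool goes at most 62.5 mm and 10.7 degrees, less where a joint would pass 70% of its speed; a pose out of reach is approached as far as the arm can. A call with a number of a shift or a turn outside -1 to 1 is refused whole. A call with a gripper value outside its range is refused whole. The fingers move at their own pace and stop on an object; "force" is the grip in N (left out, the last holds). Time passes only in rows, so rows that repeat a pose let the fingers close. It gives the time, the measured TCP pose, the force, the opening and the grip force at its end, in the units of the state.
- manip.get_obs(): the state, without advancing time (a new reading comes with each control period).
- camera(name): name is "side" or "top" or "wrist"; returns a dict with "img" (480x640x3 uint8, red, green, blue), "depth" (480x640 float32, m along the optical axis (not along the pixel's ray), 0 where there is no reading), "vertical_fov" (degrees; the focal length in pixels is half the picture's height over the tangent of half this angle, whatever the lens; pixels are square), "cx", "cy" (the principal point, pixels), "k1" (the pictures are not rectified: a ray, as slopes to the right and down, at radius r is drawn at 1 + k1 r^2 times it, then the intrinsics apply), "R" (3x3) and "t" (3): a world point X has camera coordinates R X + t. Camera axes: x right, y down, z forward; pixel columns grow to the right and rows downward; lengths in m; the calibration is good to about 2 mm. A picture is of the moment at which its call begins.
- ticket.hand_in(): hands the job in; it is judged then, once.
Trained networks look in a picture, given as the dict that the camera call returned (one of the last four; its "shot" number tells which), for a name from the list of things; names that differ only in an ending like _2 or _b are one class to them, and where a whole thing is asked for, a point or a joint stands for the part that bears it (a point fixed in the world has none). Each returns a list of dicts, best first, with "conf" (0 to 1); they miss things now and then, are a little off and sometimes report something else, mostly with a low value. They report only what shows in the picture. A call takes as long as a camera call. They do not tell look-alikes from the thing itself.
- boxes_of(query, picture): "position" ([x, y, z] in m, in world coordinates, good to about 4 mm: the middle of the surface that is visible of it).
- outline_of(query, picture): "region" (480x640 bool, what is visible of it).
The state is a dict: "clock": time; "joint_pos": joint angles; "joint_velocities": joint speeds; "tau": joint torques, N m; "position": TCP position; "ee_rot": TCP orientation; "ft_force": force on the tool from outside, world axes, zero at the start; "torque": the same for the moment, N m; "grip_width": opening from 0.0 (shut) to 1.0 (fully open); "grasp_force": force on a finger pad.
Only numpy, scipy, OpenCV 4.12 (cv2) and the standard library are available. Lean on these libraries where they do the work, as an engineer would, in place of code of your own. Each camera call takes 0.05 s, during which the arm holds its last target. There are 200 camera calls.

## Task

Take the two carved woodblocks that lean in the stand and put them away in the slotted rack, each in the slot that fits its thickness, upright on the end they stand on now. Lower each one until it rests fully on the slot's floor before you let go of it, and leave the dish, the hammer and the brush where they are.

Things in the scene. Friction and masses are not known exactly. Their poses are not given: they have to be found in the camera images.
- thick_center (a point): Thicker carved wooden printing block: plain brown board 34 mm thick, 90 wide, 180 long, 0.37 kg (x0.7-1.4), flat faces. It starts leaning in the stand 35 degrees from vertical, top end towards the stand's -x. Point: middle of the board. z along the 180 mm from foot to top, y across the width, x through the thickness, away from the stand's slat. The 80 mm next to the top are free on both faces.
- thin_center (a point): Thinner carved wooden printing block: plain brown board 20 mm thick, 90 wide, 180 long, 0.22 kg (x0.7-1.4), flat faces. It starts leaning in the stand 35 degrees from vertical, top end towards the stand's -x. Point: middle of the board. z along the 180 mm from foot to top, y across the width, x through the thickness, away from the stand's slat. The 80 mm next to the top are free on both faces.
- wide_slot (a point): Wider slot of the rack, 38 mm wide, 48 deep. Point: middle of its floor, 12 mm above the table. z up, x along the slot, y across. Floor 104 mm long between strips 10 mm high at the open ends; walls 116 mm long, 12 thick, ending 48 mm above this point. The rack is fixed, pale wood, 116 x 172 mm; this slot is on its +y side, 90 mm from the other.
- narrow_slot (a point): Narrower slot of the rack, 24 mm wide, 48 deep. Point: middle of its floor, 12 mm above the table. z up, x along the slot, y across. Floor 104 mm long between strips 10 mm high at the open ends; walls 116 mm long, 12 thick, ending 48 mm above this point. Same rack, on its -y side.
- stand: Fixed pale wooden stand, base 180 x 270 mm; origin under its middle, z up, y along its length. Block feet rest on a sole tilted 35 degrees; they lean towards -x on one slat 72 to 98 mm from the foot, nothing behind them above it. Blocks side by side about 136 mm apart, in either order. No lip: they lift straight up.
- dish: White ceramic dish, 72 mm across, 26 mm high, origin under its middle. Bystander.
- hammer: Hammer 220 mm long lying on the table, origin under its middle. Bystander.
- brush: Brush 180 mm long lying on the table, origin under its middle. Bystander.
There are look-alikes about, which are no part of the job. Leave any orange look-alike of the part that bears thick_center alone. What is shaped like the part that bears wide_slot but turquoise is not meant.

How it is judged:
By the outcome, as a careful person would: the job done as asked, in the order asked, and still so for the second after the job is handed in, with the robot touching nothing.
It also fails if it takes over 59 s, if anything falls off the work surface, if the arm or the gripper's body presses on something with over 40 N, if the wrist force passes 120 N, or if a joint passes its speed limit or range.

## Working session

There is one attempt and no reset: what is moved stays moved. The work goes in short steps, Python scripts to look and compute and a tool call to move; the robot and the scene stay as the last step left them, time stands still between calls to the robot, and variables do not carry over. Pictures are saved under pics/ and viewed, at most 10 in all, crops included, and the job is handed in when it is done.

Besides the shell and the picture viewer there is one more tool, called after "Request:" in YAML: its name, and indented under it one key for each argument. carry_out: Moves the arm, as the interface text tells. Its arguments: {"type":"object","properties":{"deltas":{"type":"array","items":{"type":"array","items":{"type":"number"}}},"force":{"type":"number"}},"required":["deltas"]}

```bash
mkdir -p pics; cat > h.py <<'E'
import numpy as np, cv2
from workcell import manip,camera,ticket,boxes_of,outline_of
from scipy.spatial.transform import Rotation as Rn
def pts(p,m=None):
    d=p["depth"]; f=240/np.tan(np.radians(p["vertical_fov"])/2)
    if m is None: m=np.ones(d.shape,bool)
    v,u=np.nonzero(m&(d>0)); z=d[v,u]
    K=np.array([[f,0,p["cx"]],[0,f,p["cy"]],[0,0,1.]])
    r=cv2.undistortPoints(np.c_[u,v].astype(float)[:,None],K,np.array([p["k1"],0,0,0.]))[:,0]
    X=np.c_[r*z[:,None],z]
    return (X-p["t"])@p["R"],u,v
def save(p,n): cv2.imwrite(f"pics/{n}.png",p["img"][:,:,::-1])
E
python3 - <<'E'
from h import *
o=manip.get_obs();print(o["clock"],o["position"],o["ee_rot"])
for n in("side","top"):
    p=camera(n);save(p,n+"0");print(n,-p["R"].T@p["t"])
    for q in("thick_center","thin_center","wide_slot","narrow_slot","stand","dish","hammer","brush"):
        print(q,[(np.round(b["position"],3),round(b["conf"],2)) for b in boxes_of(q,p)])
E
```

```text
0.0 [0.24661382 0.57385587 0.22389668] [ 2.01513947e-01  9.79485379e-01 -7.17487953e-04 -8.13000897e-05]
side [ 0.46792303 -1.00429693  0.74523617]
thick_center [(array([0.536, 0.155, 0.133]), 0.79), (array([0.241, 0.224, 0.036]), 0.76)]
thin_center [(array([0.51 , 0.335, 0.154]), 0.95), (array([ 0.54 , -0.276,  0.041]), 0.48)]
wide_slot [(array([ 0.542, -0.274,  0.041]), 0.67), (array([ 0.334, -0.324,  0.04 ]), 0.66)]
narrow_slot [(array([ 0.539, -0.276,  0.041]), 0.93), (array([ 0.334, -0.322,  0.042]), 0.59)]
stand []
dish [(array([0.473, 0.001, 0.018]), 0.86)]
hammer []
brush [(array([0.769, 0.101, 0.018]), 0.79)]
top [0.40085045 0.01161217 1.30028615]
thick_center [(array([0.535, 0.193, 0.161]), 0.88), (array([0.242, 0.254, 0.034]), 0.68), (array([ 0.539, -0.243,  0.017]), 0.21)]
thin_center [(array([0.522, 0.337, 0.143]), 0.61)]
wide_slot [(array([ 0.537, -0.242,  0.02 ]), 0.9), (array([ 0.331, -0.288,  0.023]), 0.66), (array([0.785, 0.122, 0.017]), 0.36)]
narrow_slot [(array([ 0.33 , -0.289,  0.014]), 0.94), (array([ 0.536, -0.237,  0.019]), 0.77)]
stand [(array([0.513, 0.273, 0.016]), 0.8)]
dish [(array([ 0.474, -0.011,  0.017]), 0.65), (array([0.51 , 0.274, 0.014]), 0.6)]
hammer []
brush [(array([0.782, 0.123, 0.02 ]), 0.56)]
```

View pics/top0.png

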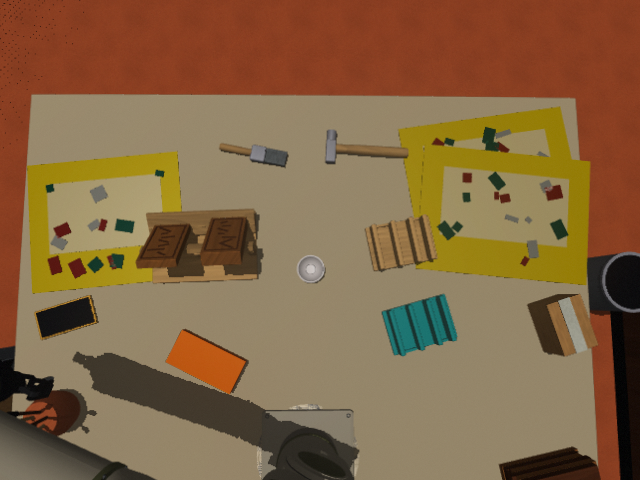

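View pics/side0.png

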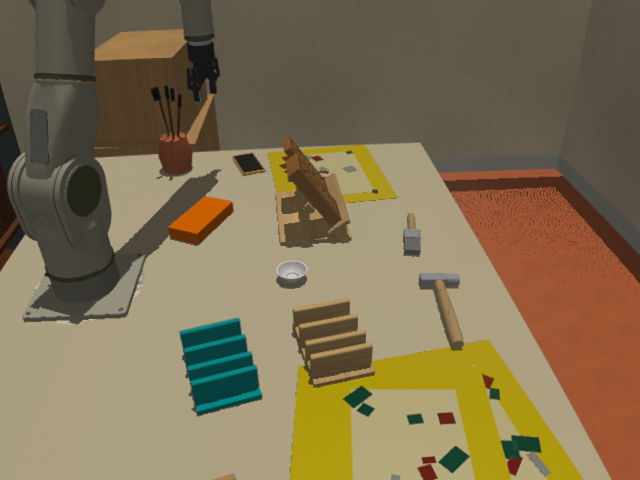

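The top view shows the stand with both blocks at about (205,243), the natural rack at (400,243), the turquoise rack at (420,325) and the orange block at (207,360). The dish is at (310,269). In the side view the blocks lean towards the robot and the rack is at (335,340). Next I measure planes and edges.

```bash
python3 - <<'E'
from h import *
o=manip.get_obs();print(Rn.from_quat(o["ee_rot"]).as_matrix().round(3))
for n in("top","side"):
    p=camera(n);X,u,v=pts(p)
    # rack wall tops
    m=(np.abs(X[:,2]-.060)<.004)&(np.abs(X[:,0]-.54)<.10)&(np.abs(X[:,1]+.24)<.12)&(X[:,0]>.445)
    im=p["img"][v,u].astype(int); m&=im[:,0]>im[:,2]+15
    Y=X[m]
    r=cv2.minAreaRect(Y[:,:2].astype(np.float32)*1000);print(n,"rack",len(Y),r,cv2.boxPoints(r).round(0).tolist())
    for q,y in(("thick_center",.19),("thin_center",.337)):
        b=[b for b in outline_of(q,p)]
        for bb in b:
            P,_,_=pts(p,cv2.erode(bb["region"].astype(np.uint8),np.ones((3,3)))>0)
            c=np.median(P,0)
            if c[2]<.08: continue
            # ransac plane
            rng=np.random.default_rng(0);best=None
            for _ in range(300):
                s=P[rng.choice(len(P),3,False)];nn=np.cross(s[1]-s[0],s[2]-s[0]);L=np.linalg.norm(nn)
                if L<1e-5: continue
                nn/=L; k=np.abs((P-s[0])@nn)<.002
                if best is None or k.sum()>best.sum(): best=k
            Q=P[best];c=Q.mean(0);nn=np.linalg.svd(Q-c)[2][2];nn*=np.sign(nn[2])
            t=np.degrees(np.arccos(nn[2]));
            h=np.array([-nn[1],nn[0],0]);h/=np.linalg.norm(h);up=np.cross(nn,h);up*=np.sign(up[2])
            A=np.c_[(Q-c)@h,(Q-c)@up];lo,hi=np.percentile(A,[.5,99.5],0)
            mid=c+h*(lo+hi)[0]/2+up*(lo+hi)[1]/2
            print(n,q,round(bb["conf"],2),len(P),len(Q),"n",nn.round(3),"h",h.round(3),"ext",(hi-lo).round(3),"facemid",mid.round(4),"top",(mid+up*(hi-lo)[1]/2).round(4), "offplane",np.percentile((P-c)@nn,[1,99]).round(3))
E
```

```text
[[-0.919  0.395 -0.   ]
 [ 0.395  0.919  0.   ]
 [ 0.     0.    -1.   ]]
top rack 747 ((540.5202026367188, -243.90374755859375), (115.14130401611328, 143.72547912597656), 11.163804054260254) [[470.0, -185.0], [498.0, -326.0], [611.0, -303.0], [583.0, -162.0]]
top thick_center 0.62 1759 1164 n [0.818 0.029 0.575] h [-0.035  0.999  0.   ] ext [0.085 0.174] facemid [0.5491 0.1937 0.1319] top [0.4989 0.192  0.2033] offplane [-0.029  0.002]
top thin_center 0.91 1530 1168 n [0.818 0.034 0.574] h [-0.042  0.999  0.   ] ext [0.086 0.172] facemid [0.5315 0.3381 0.1242] top [0.4821 0.336  0.1946] offplane [-0.015  0.003]
side rack 1201 ((538.2872314453125, -243.21481323242188), (116.19550323486328, 148.21807861328125), 10.886124610900879) [[467.0, -181.0], [495.0, -327.0], [609.0, -305.0], [581.0, -159.0]]
side thick_center 0.67 1326 484 n [ 0.091 -0.995  0.029] h [0.996 0.091 0.   ] ext [0.116 0.154] facemid [0.5352 0.1539 0.1198] top [0.535  0.1561 0.1966] offplane [-0.073  0.006]
side thin_center 0.79 284 200 n [0.817 0.024 0.575] h [-0.03  1.    0.  ] ext [0.08  0.169] facemid [0.5273 0.3352 0.1258] top [0.4787 0.3338 0.1949] offplane [-0.015  0.002]
```

```bash
cat >> h.py <<'E'
def go(x,y,z,yaw,q=True):
    "delta (fractions) to TCP target, tool y at world angle yaw (deg)"
    o=manip.get_obs();M=Rn.from_quat(o["ee_rot"]).as_matrix()
    d=M.T@(np.array([x,y,z])-o["position"])/.15
    a=np.degrees(np.arctan2(M[1,1],M[0,1]));s=-((yaw-a+180)%360-180)/30
    print("t",round(o["clock"],2),"pos",o["position"].round(4),"yaw",a.round(1),"delta",d.round(3),"spin",round(s,3),"F",np.round(o["ft_force"],1),"w",round(float(o["grip_width"])*85,1),"gf",o["grasp_force"],"tilt",M[:,2].round(3))
E
echo
```

Request:
carry_out:
  deltas:
    - [-0.43, -0.27, -0.5, 0.36, 1]
    - [-0.87, -0.55, -0.5, 0.7, 1]
    - [-0.87, -0.55, -0.5, 1, 1]
    - [-0.87, -0.55, -0.5, 1, 1]

```text
clock: 1.7
position: [0.3377, 0.444, 0.3018]
ee_rot: [0.452, 0.892, 0.002, 0.001]
ft_force: [-0.0, 0.3, 0.5]
grip_width: 0.998
grasp_force: 0.0
```

```bash
python3 -c "
from h import *
go(.5075,.192,.30,2)"
```

```text
t 1.7 pos [0.3377 0.444  0.3018] yaw 36.3 delta [-2.024 -0.081  0.011] spin 1.142 F [-0.   0.3  0.5] w 84.8 gf 0.0 tilt [ 0.003  0.002 -1.   ]
```

Request:
carry_out:
  deltas:
    - [-0.41, 0, 0, 0.35, 1]
    - [-0.82, -0.04, 0, 0.7, 1]
    - [-1, -0.04, 0, 1, 1]
    - [-1, -0.04, 0, 1, 1]

```text
clock: 2.2
position: [0.42, 0.3219, 0.2997]
ee_rot: [0.666, 0.746, 0.0, 0.0]
ft_force: [-0.4, 0.4, -0.3]
grip_width: 1.002
grasp_force: 0.0
```

```bash
python3 -c "
from h import *
go(.5075,.192,.30,2)"
```

```text
t 2.2 pos [0.42   0.3219 0.2997] yaw 6.6 delta [-0.927  0.481 -0.002] spin 0.152 F [-0.4  0.4 -0.3] w 85.2 gf 0.0 tilt [ 0.  0. -1.]
```

Request:
carry_out:
  deltas:
    - [-0.4, 0.2, 0, 0.15, 1]
    - [-0.8, 0.4, 0, 0.15, 1]
    - [-0.93, 0.48, 0, 0.15, 1]
    - [-0.93, 0.48, 0, 0.15, 1]

```text
clock: 2.7
position: [0.5076, 0.1924, 0.2994]
ee_rot: [0.693, 0.721, -0.0, 0.0]
ft_force: [-0.1, -0.7, -1.1]
grip_width: 1.002
grasp_force: 0.0
```

```bash
python3 - <<'E'
from h import *
go(.5075,.192,.164,2)
p=camera("wrist");save(p,"w1")
X,u,v=pts(p)
# under-edge/top face: pts of top end of board
m=(np.abs(X[:,1]-.19)<.055)&(X[:,2]>.12)&(X[:,2]<.25)&(np.abs(X[:,0]-.51)<.08)
P=X[m];n=np.array([.819,.029,.574]);up=np.array([-.574,-.02,.819])
s=P@n;print(np.percentile(s,[1,5,50,95,99]).round(4),"expected upper face",np.dot([.549,.194,.132],n).round(4))
F=P[np.abs(s-np.median(s))<.004]
print("y",np.percentile(F[:,1],[.5,99.5]).round(4),"up max",np.percentile(P@up,[99,99.8]).round(4),"exp",np.dot([.499,.192,.2033],up).round(4))
E
```

```text
t 2.7 pos [0.5076 0.1924 0.2994] yaw 2.3 delta [-0.002 -0.001  0.903] spin 0.009 F [-0.1 -0.7 -1.1] w 85.2 gf 0.0 tilt [-0. -0. -1.]
[0.4988 0.5025 0.5306 0.5318 0.5322] expected upper face 0.531
y [0.1521 0.2414] up max [-0.124  -0.1237] exp -0.1238
```

View pics/w1.png

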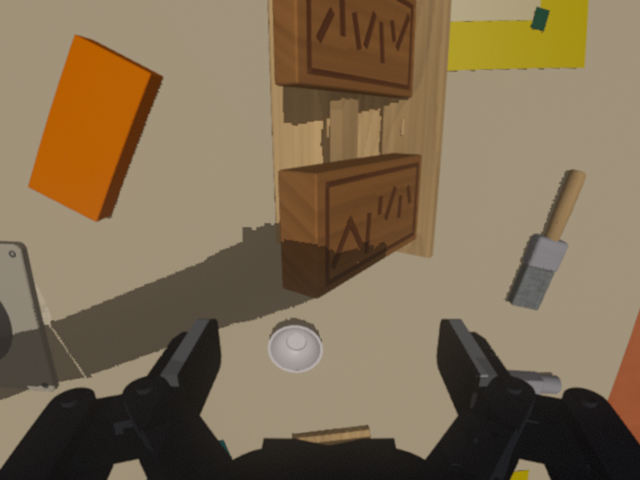

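The wrist view shows the thick block's top end at about (330,220), centred a few mm towards +y, and nothing is in the fingers' way. I descend with a small correction.

Request:
carry_out:
  deltas:
    - [0.025, -0.013, 0, 0, 1]
    - [0.025, -0.013, 0.2, 0, 1]
    - [0.025, -0.013, 0.4, 0, 1]
    - [0.025, -0.013, 0.6, 0, 1]
    - [0.025, -0.013, 0.75, 0, 1]
    - [0.025, -0.013, 0.9, 0, 1]
    - [0.025, -0.013, 0.9, 0, 1]

```text
clock: 3.62
position: [0.503, 0.1982, 0.1633]
ee_rot: [0.692, 0.722, -0.001, -0.001]
ft_force: [0.1, 0.6, -0.5]
grip_width: 0.999
grasp_force: 0.0
```

Request:
carry_out:
  deltas:
    - [0, 0, 0, 0, 0.5]
    - [0, 0, 0, 0, 0.2]
    - [0, 0, 0, 0, 0.2]
  force: 25

```text
clock: 4.0
position: [0.5041, 0.1977, 0.1659]
ee_rot: [0.693, 0.721, 0.0, -0.001]
ft_force: [-5.2, -0.1, 5.8]
grip_width: 0.603
grasp_force: 3.3
```

Request:
carry_out:
  deltas:
    - [0, 0, 0, 0, -1]
    - [0, 0, -0.02, 0, -1]
    - [0, 0, -0.06, 0, -1]
    - [0, 0, -0.1, 0, -1]
    - [0, 0, -0.15, 0, -1]
    - [0, 0, -0.2, 0, -1]
  force: 40

```text
clock: 4.75
position: [0.5047, 0.1967, 0.1951]
ee_rot: [0.693, 0.721, -0.0, -0.0]
ft_force: [3.5, -0.2, -5.0]
grip_width: 0.463
grasp_force: 37.7
```

Request:
carry_out:
  deltas:
    - [0, 0, -0.2, 0, -1]
    - [0, 0, -0.4, 0, -1]
    - [0, 0, -0.6, 0, -1]
    - [0, 0, -0.8, 0, -1]
    - [0, 0, -0.9, 0, -1]
    - [0, 0, -0.9, 0, -1]
  force: 60

```text
clock: 5.5
position: [0.5047, 0.1969, 0.33]
ee_rot: [0.693, 0.721, 0.0, -0.0]
ft_force: [-0.0, -0.4, -5.1]
grip_width: 0.432
grasp_force: 55.5
```

```bash
python3 - <<'E'
from h import *
go(.5,.1,.33,2)
p=camera("side");save(p,"s1");p=camera("wrist");save(p,"w2")
cv2.imwrite("pics/c1.png",np.hstack([cv2.imread("pics/s1.png")[40:360,200:440],cv2.imread("pics/w2.png")[80:400,120:560]]))
E
```

```text
t 5.5 pos [0.5047 0.1969 0.33  ] yaw 2.3 delta [-0.644 -0.057 -0.   ] spin 0.009 F [-0.  -0.4 -5.1] w 36.7 gf 55.47075340524316 tilt [ 0.     0.001 -1.   ]
```

View pics/c1.png

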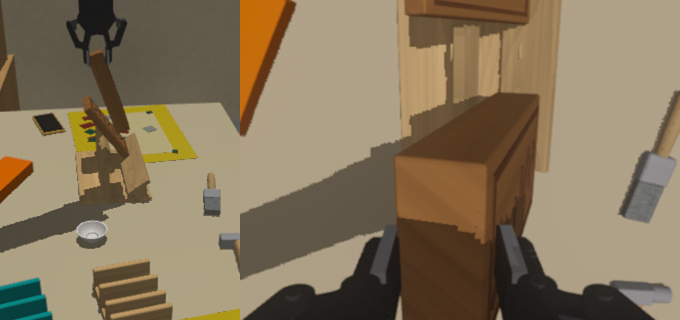

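Request:
carry_out:
  deltas:
    - [0, 0, 0, 0, -1]
    - [0, 0, 0, 0, -1]
    - [0, 0, 0, 0, -1]
    - [0, 0, 0, 0, -1]
  force: 120

```text
clock: 6.1
position: [0.5047, 0.1968, 0.3296]
ee_rot: [0.693, 0.721, -0.0, -0.0]
ft_force: [-0.4, 0.5, -3.0]
grip_width: 0.412
grasp_force: 111.3
```

```bash
cat >> h.py <<'E'
def board(n="side",dy=.07):
    "held board: fit planes to points below gripper, report tilt"
    o=manip.get_obs();c=o["position"];p=camera(n);X,u,v=pts(p)
    im=p["img"][v,u].astype(int)
    m=(np.hypot(X[:,0]-c[0],X[:,1]-c[1])<.1)&(X[:,2]<c[2]-.03)&(X[:,2]>c[2]-.15)&(im[:,0]>im[:,2]+15)
    P=X[m];rng=np.random.default_rng(0)
    for k in range(2):
        best=None
        if len(P)<60: break
        for _ in range(400):
            s=P[rng.choice(len(P),3,False)];nn=np.cross(s[1]-s[0],s[2]-s[0]);L=np.linalg.norm(nn)
            if L<1e-5: continue
            nn/=L;b=np.abs((P-s[0])@nn)<.0025
            if best is None or b.sum()>best.sum():best=b
        Q=P[best];q=Q.mean(0);nn=np.linalg.svd(Q-q)[2][2]
        print(n,len(Q),"n",nn.round(3),"mean",q.round(4),"z",np.percentile(Q[:,2],[1,99]).round(3))
        # centreline slope x(z), y(z) from slices
        z=Q[:,2];bs=np.linspace(*np.percentile(z,[5,95]),8);r=[]
        for a,b in zip(bs[:-1],bs[1:]):
            S=Q[(z>=a)&(z<b)]
            if len(S)>8:r.append([(a+b)/2,*(np.percentile(S[:,:2],3,0)),*np.percentile(S[:,:2],97,0)])
        r=np.array(r)
        if len(r)>2: print(" slopes deg xmin,ymin,xmax,ymax",np.degrees(np.arctan(np.polyfit(r[:,0],r[:,1:],1)[0])).round(1),"mid xy",r[:,1:].mean(0).round(4))
        P=P[~best]
    return p
E
python3 - <<'E'
from h import *
go(.5,.1,.33,2)
for n in("side","top"): board(n)
E
```

```text
t 6.1 pos [0.5047 0.1968 0.3296] yaw 2.3 delta [-0.643 -0.057 -0.003] spin 0.008 F [-0.4  0.5 -3. ] w 35.0 gf 111.27613328397274 tilt [-0.  0. -1.]
side 503 n [ 0.007 -1.    -0.009] mean [0.5372 0.1524 0.2436] z [0.185 0.298]
 slopes deg xmin,ymin,xmax,ymax [-18.8  -0.7 -17.3  -0.6] mid xy [0.5207 0.1501 0.5542 0.1547]
side 130 n [ 0.034 -0.999 -0.007] mean [0.5412 0.1563 0.2411] z [0.188 0.297]
 slopes deg xmin,ymin,xmax,ymax [-17.6  -0.7 -17.5  -0.9] mid xy [0.5256 0.1551 0.5562 0.1585]
top 218 n [-0.952 -0.022 -0.306] mean [0.5571 0.176  0.245 ] z [0.193 0.298]
 slopes deg xmin,ymin,xmax,ymax [-17.6  -0.2 -17.2 -14. ] mid xy [0.5543 0.1515 0.5584 0.1998]
top 88 n [ 0.039 -0.999  0.002] mean [0.5386 0.1498 0.2456] z [0.195 0.291]
 slopes deg xmin,ymin,xmax,ymax [-19.9  -0.6 -16.9  -0.5] mid xy [0.5257 0.1492 0.5522 0.1504]
```

Request:
carry_out:
  deltas:
    - [-0.3, 0, 0, 0.3, -1]
    - [-0.7, 0, 0, 0.6, -1]
    - [-1, 0, 0, 0.9, -1]
    - [-1, 0, 0, 1, -1]
    - [-1, 0, 0, 1, -1]
  force: 60

```text
clock: 6.82
position: [0.5107, 0.0468, 0.3298]
ee_rot: [0.856, 0.517, 0.0, -0.0]
ft_force: [0.6, 0.9, -3.1]
grip_width: 0.41
grasp_force: 111.3
```

```bash
python3 - <<'E'
from h import *
go(.509,-.0865,.25,-79)
o=manip.get_obs();c=o["position"]
for n in("side","top"):
    p=camera(n);X,u,v=pts(p);im=p["img"][v,u].astype(int)
    m=(np.hypot(X[:,0]-c[0],X[:,1]-c[1])<.12)&(X[:,2]<c[2]+.0)&(X[:,2]>.09)&(im[:,0]>im[:,2]+15)
    print("bottom z rel TCP",n,(np.percentile(X[m][:,2],[.3,1,3])-c[2]).round(4))
    # rack profile
    m=(X[:,2]>.045)&(X[:,2]<.075)&(np.hypot(X[:,0]-.54,X[:,1]+.2436)<.1)&(im[:,0]>im[:,2]+15)
    for yaw in(10.5,11,11.5):
        a=np.radians(yaw);e=np.array([-np.sin(a),np.cos(a)])
        s=(X[m][:,:2]-[.5395,-.2436])@e*1000
        h,b=np.histogram(s,np.arange(-80,82,4))
        if yaw==11:print(yaw,dict(zip(b[:-1].astype(int).tolist(),h.tolist())))
E
```

```text
t 6.83 pos [0.5107 0.0468 0.3298] yaw -27.8 delta [-0.792  0.404  0.531] spin 1.708 F [ 0.6  0.9 -3.1] w 34.9 gf 111.26146042719483 tilt [ 0.     0.001 -1.   ]
bottom z rel TCP side [-0.2384 -0.234  -0.2211]
11 {-80: 0, -76: 62, -72: 384, -68: 116, -64: 66, -60: 9, -56: 0, -52: 0, -48: 0, -44: 0, -40: 102, -36: 325, -32: 97, -28: 53, -24: 6, -20: 0, -16: 0, -12: 0, -8: 0, -4: 0, 0: 0, 4: 0, 8: 200, 12: 226, 16: 82, 20: 41, 24: 3, 28: 0, 32: 0, 36: 0, 40: 0, 44: 0, 48: 0, 52: 0, 56: 41, 60: 289, 64: 108, 68: 56, 72: 14, 76: 0}
bottom z rel TCP top [-0.2211 -0.221  -0.2209]
11 {-80: 0, -76: 4, -72: 62, -68: 66, -64: 100, -60: 4, -56: 0, -52: 0, -48: 0, -44: 0, -40: 31, -36: 75, -32: 69, -28: 91, -24: 0, -20: 0, -16: 0, -12: 0, -8: 0, -4: 0, 0: 0, 4: 0, 8: 51, 12: 71, 16: 80, 20: 54, 24: 0, 28: 0, 32: 0, 36: 0, 40: 0, 44: 0, 48: 0, 52: 0, 56: 19, 60: 64, 64: 76, 68: 92, 72: 0, 76: 0}
```

Request:
carry_out:
  deltas:
    - [-0.3, 0.15, 0, 0.3, -1]
    - [-0.6, 0.3, 0, 0.6, -1]
    - [-0.79, 0.4, 0, 0.9, -1]
    - [-0.79, 0.4, 0, 1, -1]
    - [-0.79, 0.4, 0, 1, -1]

```text
clock: 7.55
position: [0.5087, -0.0853, 0.3296]
ee_rot: [0.96, 0.279, -0.0, -0.0]
ft_force: [-0.4, -0.7, -3.9]
grip_width: 0.408
grasp_force: 111.3
```

Request:
carry_out:
  deltas:
    - [0, 0, 0, 0.3, -1]
    - [0, 0, 0, 0.6, -1]
    - [0, 0, 0, 0.71, -1]
    - [0, 0, 0, 0.71, -1]

```text
clock: 8.05
position: [0.5088, -0.0849, 0.3296]
ee_rot: [0.995, 0.097, -0.0, -0.0]
ft_force: [0.1, 0.3, -3.0]
grip_width: 0.403
grasp_force: 111.3
```

```bash
python3 - <<'E'
from h import *
go(.509,-.0865,.19,-79)
o=manip.get_obs();c=o["position"]
for n in("side","top"):
    p=board(n);X,u,v=pts(p);im=p["img"][v,u].astype(int)
    m=(np.hypot(X[:,0]-c[0],X[:,1]-c[1])<.12)&(X[:,2]<c[2]+.0)&(X[:,2]>.09)&(im[:,0]>im[:,2]+15)
    print("bottom z rel TCP",n,(np.percentile(X[m][:,2],[.3,1,3])-c[2]).round(4))
E
```

```text
t 8.05 pos [ 0.5088 -0.0849  0.3296] yaw -78.8 delta [-0.001  0.011  0.931] spin 0.006 F [ 0.1  0.3 -3. ] w 34.2 gf 111.25255236402154 tilt [-0.  0. -1.]
side 2401 n [ 0.182 -0.935  0.304] mean [ 0.5139 -0.1336  0.2455] z [0.192 0.298]
 slopes deg xmin,ymin,xmax,ymax [-3.8 17.4 -3.6 17.4] mid xy [ 0.4733 -0.1427  0.5561 -0.1246]
side 268 n [-0.17   0.939 -0.299] mean [ 0.5151 -0.1272  0.2528] z [0.191 0.299]
 slopes deg xmin,ymin,xmax,ymax [-3.6 17.  -3.6 17.7] mid xy [ 0.4699 -0.1375  0.5563 -0.1209]
bottom z rel TCP side [-0.1395 -0.1379 -0.1349]Traceback (most recent call last):
  File "<stdin>", line 7, in <module>
    return _quantile_unchecked(
        a, q, axis, out, overwrite_input, method, keepdims, weights)
    return _ureduce(a,
                    func=_quantile_ureduce_func,
    ...<5 lines>...
                    overwrite_input=overwrite_input,
                    method=method)
    r = func(a, **kwargs)
    result = _quantile(arr,
                       quantiles=q,
    ...<2 lines>...
                       out=out,
                       weights=wgt)
    slices_having_nans = np.isnan(arr[-1, ...])
                                  ~~~^^^^^^^^^
IndexError: index -1 is out of bounds for axis 0 with size 0
```

Request:
carry_out:
  deltas:
    - [0, 0, 0.3, 0, -1]
    - [0, 0, 0.6, 0, -1]
    - [0, 0, 0.85, 0, -1]
    - [0, 0, 1, 0, -1]
    - [0, 0, 1, 0, -1]
  force: 30

```text
clock: 8.78
position: [0.5076, -0.0856, 0.1784]
ee_rot: [0.995, 0.096, -0.002, 0.0]
ft_force: [0.3, -0.2, -2.2]
grip_width: 0.411
grasp_force: 111.2
```

Request:
carry_out:
  deltas:
    - [0, 0.1, 0.06, 0, -1]
    - [0, 0.18, 0.06, 0, -1]
    - [0, 0.22, 0.06, 0, -1]
    - [0, 0.26, 0.06, 0, -1]
    - [0, 0.3, 0.06, 0, -1]
    - [0, 0.3, 0.06, 0, -1]

```text
clock: 9.52
position: [0.5172, -0.1306, 0.1708]
ee_rot: [0.995, 0.095, 0.0, 0.0]
ft_force: [-0.3, -0.2, -3.7]
grip_width: 0.393
grasp_force: 31.5
```

Request:
carry_out:
  deltas:
    - [0, 0.04, 0, 0, -1]
    - [0, 0.08, 0, 0, -1]
    - [0, 0.12, 0, 0, -1]
    - [0, 0.15, 0, 0, -1]
    - [0, 0.17, 0, 0, -1]
    - [0, 0.17, 0, 0, -1]

```text
clock: 10.28
position: [0.522, -0.1547, 0.1707]
ee_rot: [0.995, 0.096, -0.0, -0.0]
ft_force: [-1.4, 2.8, -0.4]
grip_width: 0.385
grasp_force: 30.5
```

```bash
python3 - <<'E'
from h import *
go(.5224,-.1557,.17,-79)
p=board("side");save(p,"s2");board("top")
cv2.imwrite("pics/c2.png",cv2.imread("pics/s2.png")[60:440,150:500])
E
```

```text
t 10.28 pos [ 0.522  -0.1547  0.1707] yaw -79.0 delta [0.001 0.007 0.005] spin -0.001 F [-1.4  2.8 -0.4] w 32.8 gf 30.467491149902344 tilt [-0.     0.001 -1.   ]
side 1308 n [ 0.202 -0.979  0.007] mean [ 0.5193 -0.1718  0.0997] z [0.057 0.14 ]
 slopes deg xmin,ymin,xmax,ymax [-0.2  0.5 -1.3  0.5] mid xy [ 0.4804 -0.1802  0.5621 -0.1631]
side 800 n [-0.195  0.98  -0.031] mean [ 0.5352 -0.2321  0.0428] z [0.023 0.061]
 slopes deg xmin,ymin,xmax,ymax [0.9 1.  0.3 2.4] mid xy [ 0.4832 -0.2427  0.5886 -0.2211]
```

View pics/c2.png

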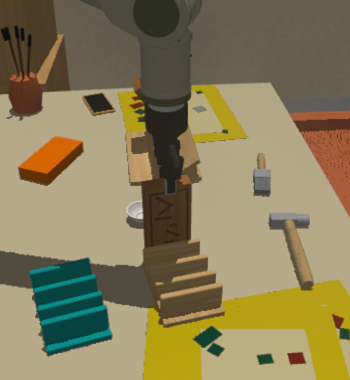

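The block is now upright against the rack's outer wall, which gives me a contact reference. I lift it and move 47 mm across, over the wide slot.

Request:
carry_out:
  deltas:
    - [0, -0.02, 0, 0, -1]
    - [0, -0.02, -0.1, 0, -1]
    - [0, -0.02, -0.2, 0, -1]
    - [0, -0.02, -0.3, 0, -1]
    - [0, -0.02, -0.32, 0, -1]
    - [0, 0.1, -0.32, 0, -1]
    - [0, 0.2, -0.32, 0, -1]
    - [0, 0.313, -0.32, 0, -1]
    - [0, 0.313, -0.32, 0, -1]
    - [0, 0.313, -0.32, 0, -1]
  force: 50

```text
clock: 11.62
position: [0.5307, -0.2009, 0.2184]
ee_rot: [0.995, 0.095, -0.0, -0.0]
ft_force: [-0.5, 0.9, -3.4]
grip_width: 0.384
grasp_force: 55.8
```

```bash
python3 - <<'E'
from h import *
go(.5317,-.2033,.153,-79)
board("side");board("top")
E
```

```text
t 11.62 pos [ 0.5307 -0.2009  0.2184] yaw -79.1 delta [0.003 0.017 0.436] spin -0.002 F [-0.5  0.9 -3.4] w 32.6 gf 55.82966208457947 tilt [-0.001  0.    -1.   ]
side 2237 n [-0.189  0.982 -0.012] mean [ 0.5304 -0.2181  0.1304] z [0.07  0.187]
 slopes deg xmin,ymin,xmax,ymax [-0.5  0.6  0.2  0.8] mid xy [ 0.489  -0.2264  0.5716 -0.2097]
side 189 n [ 0.977  0.214 -0.003] mean [ 0.4839 -0.2113  0.1305] z [0.071 0.187]
 slopes deg xmin,ymin,xmax,ymax [-0.2  1.1 -0.3  1.8] mid xy [ 0.4811 -0.227   0.4881 -0.1975]
top 200 n [-0.191  0.982 -0.013] mean [ 0.5192 -0.1887  0.1303] z [0.07  0.188]
 slopes deg xmin,ymin,xmax,ymax [ 6.2  2.1 10.3  2.7] mid xy [ 0.4883 -0.195   0.5649 -0.1798]
```

Request:
carry_out:
  deltas:
    - [0, 0.008, 0.05, 0, -1]
    - [0, 0.008, 0.1, 0, -1]
    - [0, 0.008, 0.15, 0, -1]
    - [0, 0.008, 0.2, 0, -1]
    - [0, 0.008, 0.2, 0, -1]

```text
clock: 12.35
position: [0.5308, -0.2023, 0.1879]
ee_rot: [0.995, 0.095, -0.001, -0.0]
ft_force: [0.3, 0.9, -3.1]
grip_width: 0.381
grasp_force: 55.8
```

Now in the slot (foot at about 47 mm, below the wall tops at 60) with no contact force. I continue down.

Request:
carry_out:
  deltas:
    - [0, 0, 0.05, 0, -1]
    - [0, 0, 0.1, 0, -1]
    - [0, 0, 0.15, 0, -1]
    - [0, 0, 0.18, 0, -1]
    - [0, 0, 0.2, 0, -1]
    - [0, 0, 0.22, 0, -1]
    - [0, 0, 0.22, 0, -1]

```text
clock: 13.22
position: [0.5377, -0.2055, 0.1689]
ee_rot: [0.995, 0.095, 0.01, 0.001]
ft_force: [-24.7, 7.4, 99.5]
grip_width: 0.382
grasp_force: 72.9
```

Request:
carry_out:
  deltas:
    - [0, 0, -0.12, 0, -1]
    - [0, 0, -0.12, 0, -1]
    - [0, 0, -0.12, 0, -1]

```text
clock: 13.6
position: [0.5342, -0.2026, 0.1759]
ee_rot: [0.995, 0.096, 0.003, 0.001]
ft_force: [4.3, 1.6, 18.5]
grip_width: 0.38
grasp_force: 62.6
```

```bash
python3 - <<'E'
from h import *
go(.5317,-.2033,.153,-79)
p=board("side");save(p,"s3");t=camera("top");save(t,"t3")
w=camera("wrist");save(w,"w3")
a=cv2.imread("pics/s3.png")[200:400,250:420];b=cv2.imread("pics/w3.png")
cv2.imwrite("pics/c3.png",np.hstack([cv2.resize(a,(408,480)),cv2.resize(b[:,80:560],(390,480))]))
E
```

```text
t 13.6 pos [ 0.5342 -0.2026  0.1759] yaw -79.0 delta [-0.018  0.001  0.152] spin 0.0 F [ 4.3  1.6 18.5] w 32.3 gf 62.616838216781616 tilt [ 0.007 -0.001 -1.   ]
side 1592 n [ 0.195 -0.981 -0.014] mean [ 0.5271 -0.2188  0.1015] z [0.055 0.145]
 slopes deg xmin,ymin,xmax,ymax [ 3.2 -0.5  2.3  0.1] mid xy [ 0.4858 -0.227   0.5688 -0.2101]
side 736 n [-0.193  0.974 -0.115] mean [ 0.5352 -0.2314  0.0461] z [0.026 0.13 ]
 slopes deg xmin,ymin,xmax,ymax [-6.3  4.4  0.2  5. ] mid xy [ 0.4822 -0.2425  0.5878 -0.2212]
```

View pics/c3.png

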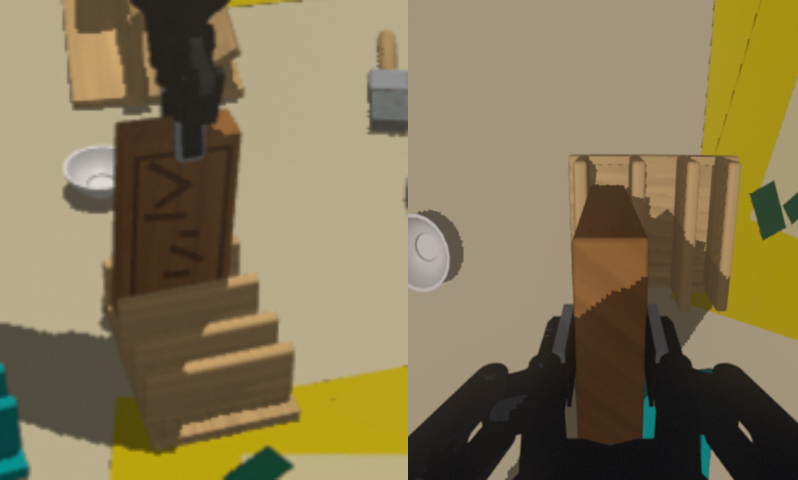

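```bash
python3 - <<'E'
from h import *
c=manip.get_obs()["position"]
ex=np.array([np.cos(np.radians(11)),np.sin(np.radians(11))]);ey=np.array([-ex[1],ex[0]]);C=np.array([.5395,-.2436])
for n in("side","top"):
    p=camera(n);X,u,v=pts(p);im=p["img"][v,u].astype(int)
    a=(X[:,:2]-C)@ex;s=(X[:,:2]-C)@ey;br=(im[:,0]>im[:,2]+15)&(im[:,0]<170)
    m=br&(np.abs(s-.043)<.025)&(np.abs(a)<.07)&(X[:,2]>.08)&(X[:,2]<c[2]+.06)&((np.abs(a)>.025)|(X[:,2]<c[2]-.03))
    for lo,hi in((-.06,-.045),(-.045,-.03),(-.03,.03),(.03,.045),(.045,.06)):
        k=m&(a>lo)&(a<hi)
        if k.sum()>5: print(n,lo,hi,k.sum(),"ztop",np.percentile(X[k][:,2],[90,98,99.5]).round(4))
    for zl in(.08,.10,.12,.14,.16,.18,.2):
        k=m&(np.abs(X[:,2]-zl)<.01)&(s<.032)
        if k.sum()>20: print(" z",zl,"a range",np.percentile(a[k],[1,99]).round(4))
    k=(np.abs(X[:,2]-.05)<.012)&(np.abs(a)<.08)&(s<.0)&(s>-.09)&(im[:,0]>im[:,2]+15)
    print(n,"rack a",np.percentile(a[k],[.5,99.5]).round(4))
E
```

```text
side -0.06 -0.045 363 ztop [0.1906 0.2008 0.2022]
side -0.045 -0.03 503 ztop [0.2006 0.2019 0.2024]
side -0.03 0.03 1017 ztop [0.1752 0.1993 0.2011]
side 0.03 0.045 305 ztop [0.197  0.1985 0.199 ]
 z 0.08 a range [-0.0523  0.0354]
 z 0.1 a range [-0.0517  0.037 ]
 z 0.12 a range [-0.0506  0.0376]
 z 0.14 a range [-0.0499  0.0388]
 z 0.16 a range [-0.049   0.0397]
 z 0.18 a range [-0.0478  0.0414]
 z 0.2 a range [-0.047   0.0416]
side rack a [-0.0586  0.0563]
top -0.045 -0.03 8 ztop [0.1142 0.1244 0.1263]
top -0.03 0.03 79 ztop [0.1761 0.1996 0.1997]
top 0.03 0.045 74 ztop [0.1996 0.2022 0.2035]Traceback (most recent call last):
  File "<stdin>", line 15, in <module>
    return _quantile_unchecked(
        a, q, axis, out, overwrite_input, method, keepdims, weights)
    return _ureduce(a,
                    func=_quantile_ureduce_func,
    ...<5 lines>...
                    overwrite_input=overwrite_input,
                    method=method)
    r = func(a, **kwargs)
    result = _quantile(arr,
                       quantiles=q,
    ...<2 lines>...
                       out=out,
                       weights=wgt)
    slices_having_nans = np.isnan(arr[-1, ...])
                                  ~~~^^^^^^^^^
IndexError: index -1 is out of bounds for axis 0 with size 0
```

Request:
carry_out:
  deltas:
    - [0, 0, -0.05, 0, -1]
    - [0.04, 0, -0.08, 0, -1]
    - [0.09, 0, -0.08, 0, -1]
    - [0.09, 0, -0.08, 0, -1]
    - [0.09, 0, -0.04, 0, -1]
    - [0.09, 0, -0.02, 0, -1]
    - [0.09, 0, -0.02, 0, -1]
  force: 40

```text
clock: 14.72
position: [0.5443, -0.2, 0.1763]
ee_rot: [0.995, 0.095, -0.0, 0.0]
ft_force: [0.6, -4.6, -5.4]
grip_width: 0.386
grasp_force: 59.6
```

```bash
cat >> h.py <<'E'
def slot(s0,zt=.06,n="side",half=.01):
    c=manip.get_obs()["position"]
    ex=np.array([np.cos(np.radians(11)),np.sin(np.radians(11))]);ey=np.array([-ex[1],ex[0]]);C=np.array([.5395,-.2436])
    p=camera(n);X,u,v=pts(p);im=p["img"][v,u].astype(int)
    a=(X[:,:2]-C)@ex;s=(X[:,:2]-C)@ey;br=(im[:,0]>im[:,2]+15)&(im[:,0]<170)
    m=br&(np.abs(s-s0)<half+.012)&(np.abs(a)<.07)&(X[:,2]>.066)&(X[:,2]<c[2]+zt)
    for lo,hi in((-.045,-.03),(.03,.045)):
        k=m&(a>lo)&(a<hi)
        if k.sum()>5: print(n,lo,"ztop",np.percentile(X[k][:,2],[98,99.5]).round(4))
    r=[]
    for zl in np.arange(.075,.2,.015):
        k=m&(np.abs(X[:,2]-zl)<.008)&(s<s0)
        if k.sum()>20: r.append([zl,*np.percentile(a[k],[1,99]),np.median(s[k])])
    r=np.array(r);f=np.polyfit(r[:,0],r[:,1:],1);print("foot a range, face s at z=.012",(f[0]*.012+f[1]).round(4),"tilts",np.degrees(np.arctan(f[0])).round(1))
    return p
E
python3 - <<'E'
from h import *
go(.5317,-.2033,.153,-79);slot(.043)
E
```

```text
t 14.72 pos [ 0.5443 -0.2     0.1763] yaw -79.1 delta [-0.086  0.006  0.155] spin -0.002 F [ 0.6 -4.6 -5.4] w 32.8 gf 59.63057041168213 tilt [-0. -0. -1.]
side -0.045 ztop [0.2015 0.202 ]
side 0.03 ztop [0.1993 0.1997]
foot a range, face s at z=.012 [-0.0447  0.0443  0.027 ] tilts [ 2.5  2.4 -0. ]
```

Foot centred (±44.5 mm), held about 9 mm above the floor. I lower it gently.

Request:
carry_out:
  deltas:
    - [0, 0, 0.02, 0, -1]
    - [0, 0, 0.035, 0, -1]
    - [0, 0, 0.045, 0, -1]
    - [0, 0, 0.055, 0, -1]
    - [0, 0, 0.06, 0, -1]
    - [0, 0, 0.06, 0, -1]

```text
clock: 15.52
position: [0.5451, -0.2003, 0.1702]
ee_rot: [0.995, 0.095, 0.001, -0.0]
ft_force: [-6.6, -1.7, 18.5]
grip_width: 0.384
grasp_force: 62.7
```

Request:
carry_out:
  deltas:
    - [0, 0, 0.01, 0, -1]
    - [0, 0, 0.02, 0, -1]
    - [0, 0, 0.025, 0, -1]
    - [0, 0, 0.025, 0, -1]

```text
clock: 16.02
position: [0.5466, -0.2008, 0.1702]
ee_rot: [0.995, 0.095, 0.004, -0.0]
ft_force: [-12.6, -0.2, 48.9]
grip_width: 0.385
grasp_force: 66.4
```

```bash
python3 - <<'E'
from h import *
go(.5317,-.2033,.153,-79);slot(.043)
E
```

```text
t 16.02 pos [ 0.5466 -0.2008  0.1702] yaw -79.1 delta [-0.102 -0.002  0.114] spin -0.003 F [-12.6  -0.2  48.9] w 32.7 gf 66.40236854553223 tilt [ 0.008  0.001 -1.   ]
side -0.045 ztop [0.1954 0.1967]
side 0.03 ztop [0.1927 0.1932]
foot a range, face s at z=.012 [-0.0442  0.0445  0.026 ] tilts [3.  3.1 0.1]
```

Request:
carry_out:
  deltas:
    - [0, 0, -0.01, 0, -1]
    - [-0.02, 0, -0.01, 0, -1]
    - [-0.04, 0, -0.01, 0, -1]
    - [-0.06, 0, -0.01, 0, -1]
    - [-0.07, 0, -0.01, 0, -1]
    - [-0.07, 0, -0.01, 0, -1]
  force: 20

```text
clock: 16.82
position: [0.5368, -0.2011, 0.1686]
ee_rot: [0.995, 0.096, 0.003, -0.0]
ft_force: [0.6, -1.0, 20.1]
grip_width: 0.38
grasp_force: 62.9
```

```bash
python3 - <<'E'
from h import *
go(.5317,-.2033,.153,-79);slot(.043)
E
```

```text
t 16.82 pos [ 0.5368 -0.2011  0.1686] yaw -79.0 delta [-0.037  0.008  0.104] spin 0.0 F [ 0.6 -1.  20.1] w 32.3 gf 62.942222356796265 tilt [ 0.007  0.001 -1.   ]
side -0.045 ztop [0.1923 0.1932]
side 0.03 ztop [0.193  0.1932]
foot a range, face s at z=.012 [-0.0442  0.044   0.0259] tilts [0.  0.1 0.7]
```

Flat on the floor, top level at 0.193. I release and rise.

Request:
carry_out:
  deltas:
    - [0, 0, -0.005, 0, -0.1]
    - [0, 0, -0.005, 0, 0.3]
    - [0, 0, -0.005, 0, 0.5]
    - [0, 0, -0.005, 0, 0.5]
    - [0, 0, -0.2, 0, 0.5]
    - [0, 0, -0.5, 0, 0.5]
    - [0, 0, -0.9, 0, 1]
    - [0, 0, -0.9, 0, 1]

```text
clock: 17.88
position: [0.5356, -0.2028, 0.3049]
ee_rot: [0.995, 0.095, 0.003, 0.001]
ft_force: [0.4, -0.0, 0.4]
grip_width: 1.0
grasp_force: 0.0
```

```bash
python3 - <<'E'
from h import *
go(.492,.3355,.30,2)
p=slot(.043,zt=-.05)
o=[b for b in boxes_of("thick_center",camera("top"))];print([(b["position"].round(3) if hasattr(b["position"],"round") else b["position"],b["conf"]) for b in o])
E
```

```text
t 17.88 pos [ 0.5356 -0.2028  0.3049] yaw -79.1 delta [ 0.394 -3.579  0.027] spin -2.703 F [ 0.4 -0.   0.4] w 85.0 gf 0.0 tilt [ 0.007 -0.001 -1.   ]
side -0.045 ztop [0.1922 0.1935]
side 0.03 ztop [0.193  0.1939]
foot a range, face s at z=.012 [-0.0445  0.0442  0.0259] tilts [ 0.1 -0.2  1.1]
[([0.5181, -0.191, 0.1922], 0.57), ([0.2385, 0.2547, 0.0332], 0.56)]
```

Request:
carry_out:
  deltas:
    - [0.05, -0.35, 0, -0.3, 1]
    - [0.1, -0.7, 0, -0.6, 1]
    - [0.1, -1, 0, -0.9, 1]
    - [0.1, -1, 0, -1, 1]
    - [0.1, -1, 0, -1, 1]

```text
clock: 18.65
position: [0.5197, -0.0514, 0.2992]
ee_rot: [0.937, 0.35, -0.001, -0.0]
ft_force: [0.2, -0.4, -0.4]
grip_width: 0.997
grasp_force: 0.0
```

```bash
python3 - <<'E'
from h import *
go(.4957,.3375,.30,2)
E
```

```text
t 18.65 pos [ 0.5197 -0.0514  0.2992] yaw -49.0 delta [ 1.579 -2.062 -0.005] spin -1.701 F [ 0.2 -0.4 -0.4] w 84.7 gf 0.0 tilt [-0.002 -0.    -1.   ]
```

Request:
carry_out:
  deltas:
    - [0.25, -0.3, 0, -0.3, 1]
    - [0.5, -0.6, 0, -0.6, 1]
    - [0.75, -1, 0, -0.9, 1]
    - [0.77, -1, 0, -1, 1]
    - [0.77, -1, 0, -1, 1]

```text
clock: 19.27
position: [0.5093, 0.1367, 0.2997]
ee_rot: [0.815, 0.58, -0.001, 0.0]
ft_force: [0.2, -0.6, 0.3]
grip_width: 0.999
grasp_force: 0.0
```

```bash
python3 - <<'E'
from h import *
go(.4957,.3375,.30,2)
E
```

```text
t 19.27 pos [0.5093 0.1367 0.2997] yaw -19.2 delta [ 1.235 -0.525 -0.003] spin -0.705 F [ 0.2 -0.6  0.3] w 84.9 gf 0.0 tilt [-0.001 -0.001 -1.   ]
```

Request:
carry_out:
  deltas:
    - [0.35, -0.15, 0, -0.3, 1]
    - [0.7, -0.3, 0, -0.6, 1]
    - [1, -0.525, 0, -0.7, 1]
    - [1, -0.525, 0, -0.7, 1]

```text
clock: 19.77
position: [0.4826, 0.3072, 0.2995]
ee_rot: [0.694, 0.72, -0.001, -0.001]
ft_force: [-0.5, -1.9, -1.3]
grip_width: 1.0
grasp_force: 0.0
```

```bash
python3 - <<'E'
from h import *
go(.4957,.3375,.30,2)
p=camera("wrist");X,u,v=pts(p)
m=(np.abs(X[:,1]-.336)<.06)&(X[:,2]>.11)&(X[:,2]<.25)&(np.abs(X[:,0]-.51)<.08)
P=X[m];n=np.array([.819,.029,.574]);up=np.array([-.574,-.02,.819])
s=P@n;print(np.percentile(s,[1,5,50,95,99]).round(4),"exp",np.dot([.5305,.337,.125],n).round(4))
F=P[np.abs(s-np.median(s))<.004]
print("y",np.percentile(F[:,1],[.5,99.5]).round(4),"up max",np.percentile(P@up,[99,99.8]).round(4),"exp",np.dot([.4805,.335,.195],up).round(4))
E
```

```text
t 19.77 pos [0.4826 0.3072 0.2995] yaw 2.1 delta [ 0.199  0.095 -0.004] spin 0.003 F [-0.5 -1.9 -1.3] w 85.0 gf 0.0 tilt [-0.002 -0.    -1.   ]
[0.4927 0.4994 0.5162 0.5173 0.5177] exp 0.516
y [0.2962 0.385 ] up max [-0.1236 -0.1232] exp -0.1228
```

Request:
carry_out:
  deltas:
    - [0.1, 0.05, 0, 0, 1]
    - [0.215, 0.095, 0, 0, 1]
    - [0.215, 0.095, 0.2, 0, 1]
    - [0.215, 0.095, 0.4, 0, 1]
    - [0.215, 0.095, 0.6, 0, 1]
    - [0.215, 0.095, 0.8, 0, 1]
    - [0.215, 0.095, 0.94, 0, 1]
    - [0.215, 0.095, 0.94, 0, 1]

```text
clock: 20.82
position: [0.4974, 0.3358, 0.158]
ee_rot: [0.696, 0.718, -0.001, 0.0]
ft_force: [0.2, -0.7, 0.4]
grip_width: 0.999
grasp_force: 0.0
```

Request:
carry_out:
  deltas:
    - [0, 0, 0, 0, 0.3]
    - [0, 0, 0, 0, -0.2]
    - [0, 0, 0, 0, -0.2]
    - [0, 0, -0.01, 0, -1]
    - [0, 0, -0.03, 0, -1]
    - [0, 0, -0.06, 0, -1]
    - [0, 0, -0.1, 0, -1]
    - [0, 0, -0.15, 0, -1]
    - [0, 0, -0.2, 0, -1]
  force: 40

```text
clock: 21.95
position: [0.499, 0.3369, 0.1901]
ee_rot: [0.695, 0.719, 0.002, 0.001]
ft_force: [5.9, 1.3, -4.2]
grip_width: 0.31
grasp_force: 36.6
```

Request:
carry_out:
  deltas:
    - [0, 0, -0.2, 0, -1]
    - [0, 0, -0.4, 0, -1]
    - [0, 0, -0.6, 0, -1]
    - [0, 0, -0.8, 0, -1]
    - [0, 0, -0.95, 0, -1]
    - [0, 0, -0.95, 0, -1]
  force: 60

```text
clock: 22.7
position: [0.4976, 0.3377, 0.3334]
ee_rot: [0.695, 0.719, 0.002, 0.0]
ft_force: [0.5, 0.3, -3.5]
grip_width: 0.226
grasp_force: 60.9
```

```bash
python3 - <<'E'
from h import *
go(.5,.337,.33,2)
board("side");board("top")
E
```

```text
t 22.7 pos [0.4976 0.3377 0.3334] yaw 1.9 delta [-0.005  0.015  0.023] spin -0.002 F [ 0.5  0.3 -3.5] w 19.2 gf 60.941609144210815 tilt [ 0.003  0.002 -1.   ]
side 231 n [-0.058  0.998 -0.017] mean [0.4975 0.2962 0.2472] z [0.186 0.303]
 slopes deg xmin,ymin,xmax,ymax [-1.6  1.2 -0.4  1. ] mid xy [0.4889 0.294  0.5067 0.2983]
side 84 n [0.998 0.053 0.015] mean [0.4868 0.3315 0.2434] z [0.186 0.302]
 slopes deg xmin,ymin,xmax,ymax [-0.7 -1.6 -1.1 -3.2] mid xy [0.485  0.296  0.4897 0.371 ]
top 178 n [-0.998 -0.063 -0.013] mean [0.4905 0.3218 0.2406] z [0.185 0.299]
 slopes deg xmin,ymin,xmax,ymax [  0.3   0.1  -1.  -18.4] mid xy [0.4889 0.2932 0.4949 0.3534]
top 102 n [-0.023  1.    -0.003] mean [0.5027 0.2939 0.2469] z [0.187 0.301]
 slopes deg xmin,ymin,xmax,ymax [ 1.4  0.3 -0.   0.3] mid xy [0.4952 0.293  0.5091 0.2948]
```

Request:
carry_out:
  deltas:
    - [0, 0, -0.3, 0, -1]
    - [-0.3, 0, -0.6, 0.3, -1]
    - [-0.7, 0, -0.6, 0.6, -1]
    - [-1, 0, -0.6, 0.9, -1]
    - [-1, 0, -0.6, 1, -1]
    - [-1, 0, -0.6, 1, -1]

```text
clock: 23.55
position: [0.5018, 0.1874, 0.4208]
ee_rot: [0.857, 0.515, -0.001, -0.0]
ft_force: [0.1, -0.5, -1.4]
grip_width: 0.223
grasp_force: 61.0
```

```bash
python3 - <<'E'
from h import *
go(.5489,-.2917,.42,-79)
E
```

```text
t 23.55 pos [0.5018 0.1874 0.4208] yaw -28.0 delta [-2.671  1.779  0.006] spin 1.699 F [ 0.1 -0.5 -1.4] w 18.9 gf 61.00115418434143 tilt [-0.001 -0.    -1.   ]
```

Request:
carry_out:
  deltas:
    - [-0.3, 0.2, 0, 0.3, -1]
    - [-0.6, 0.4, 0, 0.6, -1]
    - [-1, 0.67, 0, 0.9, -1]
    - [-1, 0.67, 0, 1, -1]
    - [-1, 0.67, 0, 1, -1]

```text
clock: 24.18
position: [0.5202, 0.0083, 0.4213]
ee_rot: [0.961, 0.276, -0.0, -0.0]
ft_force: [0.7, 0.2, -1.5]
grip_width: 0.221
grasp_force: 61.0
```

```bash
python3 - <<'E'
from h import *
go(.5489,-.2917,.42,-79)
E
```

```text
t 24.18 pos [0.5202 0.0083 0.4213] yaw -58.0 delta [-0.899  1.797  0.008] spin 0.701 F [ 0.7  0.2 -1.5] w 18.8 gf 61.00339651107788 tilt [-0.001  0.    -1.   ]
```

Request:
carry_out:
  deltas:
    - [-0.18, 0.36, 0, 0.3, -1]
    - [-0.36, 0.7, 0, 0.6, -1]
    - [-0.5, 1, 0, 0.7, -1]
    - [-0.5, 1, 0, 0.7, -1]

```text
clock: 24.68
position: [0.5359, -0.161, 0.4211]
ee_rot: [0.996, 0.095, -0.001, 0.001]
ft_force: [0.1, 0.7, -2.2]
grip_width: 0.221
grasp_force: 61.1
```

```bash
python3 - <<'E'
from h import *
go(.5489,-.2917,.42,-79)
c=manip.get_obs()["position"]
p=camera("side");X,u,v=pts(p);im=p["img"][v,u].astype(int)
m=(np.hypot(X[:,0]-c[0],X[:,1]-c[1])<.07)&(X[:,2]>.2)&(X[:,2]<c[2]-.03)&(im[:,0]>im[:,2]+15)
print("bottom rel",(np.percentile(X[m][:,2],[.3,1,3])-c[2]).round(4));board("side")
E
```

```text
t 24.68 pos [ 0.5359 -0.161   0.4211] yaw -79.1 delta [-0.079  0.872  0.008] spin -0.005 F [ 0.1  0.7 -2.2] w 18.8 gf 61.08956694602966 tilt [-0.001 -0.001 -1.   ]
bottom rel [-0.1494 -0.1481 -0.1452]
side 2878 n [ 0.196 -0.98   0.014] mean [ 0.5379 -0.1681  0.3333] z [0.273 0.39 ]
 slopes deg xmin,ymin,xmax,ymax [-0.2  0.5 -0.2  0.4] mid xy [ 0.4972 -0.1767  0.5799 -0.1592]
side 190 n [-0.092  0.995 -0.025] mean [ 0.5312 -0.1689  0.331 ] z [0.275 0.389]
 slopes deg xmin,ymin,xmax,ymax [-0.1  1.2  3.1  1.8] mid xy [ 0.4937 -0.1734  0.5735 -0.1639]
```

Request:
carry_out:
  deltas:
    - [-0.09, 0.4, 0, 0, -1]
    - [-0.09, 0.75, 0, 0, -1]
    - [-0.09, 0.865, 0, 0, -1]
    - [-0.09, 0.865, 0.3, 0, -1]
    - [-0.09, 0.865, 0.6, 0, -1]
    - [-0.09, 0.865, 0.9, 0, -1]
    - [-0.09, 0.865, 1, 0, -1]
    - [-0.09, 0.865, 1, 0, -1]

```text
clock: 25.78
position: [0.548, -0.2874, 0.2719]
ee_rot: [0.995, 0.097, -0.0, -0.0]
ft_force: [-0.6, -1.1, -3.0]
grip_width: 0.22
grasp_force: 61.0
```

Request:
carry_out:
  deltas:
    - [0, 0, 0.1, 0, -1]
    - [0, 0, 0.2, 0, -1]
    - [0, 0, 0.27, 0, -1]
    - [0, 0, 0.27, 0, -1]

```text
clock: 26.28
position: [0.5469, -0.2888, 0.2305]
ee_rot: [0.995, 0.095, -0.001, -0.0]
ft_force: [-0.0, -0.0, -2.0]
grip_width: 0.223
grasp_force: 61.0
```

```bash
python3 - <<'E'
from h import *
go(.5487,-.2907,.20,-79)
p=slot(-.048);save(p,"s4")
ex=np.array([np.cos(np.radians(11)),np.sin(np.radians(11))]);ey=np.array([-ex[1],ex[0]]);C=np.array([.5395,-.2436])
# walls, in side and top views
for q in(p,camera("top"),camera("wrist")):
    X,u,v=pts(q);a=(X[:,:2]-C)@ex;s=(X[:,:2]-C)@ey
    k=(np.abs(X[:,2]-.060)<.0025)&(np.abs(a)<.055)&(np.abs(s)<.08)
    h,b=np.histogram(s[k]*1000,np.arange(-80,0,2));print({int(x):int(y) for x,y in zip(b,h) if y>3})
cv2.imwrite("pics/c4.png",cv2.resize(cv2.imread("pics/s4.png")[200:400,250:450],(600,600)))
E
```

```text
t 26.27 pos [ 0.5469 -0.2888  0.2305] yaw -79.1 delta [0.01  0.015 0.203] spin -0.002 F [-0. -0. -2.] w 18.9 gf 60.98352670669556 tilt [-0.001  0.001 -1.   ]
side -0.045 ztop [0.2605 0.261 ]
side 0.03 ztop [0.2601 0.2607]
foot a range, face s at z=.012 [-0.0448  0.0428 -0.0565] tilts [-0.2  0.2  0.3]
{-74: 15, -72: 46, -70: 59, -68: 48, -66: 50, -64: 51, -62: 19, -60: 4, -38: 15, -36: 25, -34: 16, -32: 6, -30: 6, -28: 4}
{-38: 22, -36: 20, -34: 23, -32: 19, -30: 21, -28: 19}
{-74: 68, -72: 163, -70: 136, -68: 122, -66: 95, -64: 96, -62: 28, -38: 22, -36: 64, -34: 93, -32: 83, -30: 119, -28: 127, -26: 82}
```

View pics/c4.png

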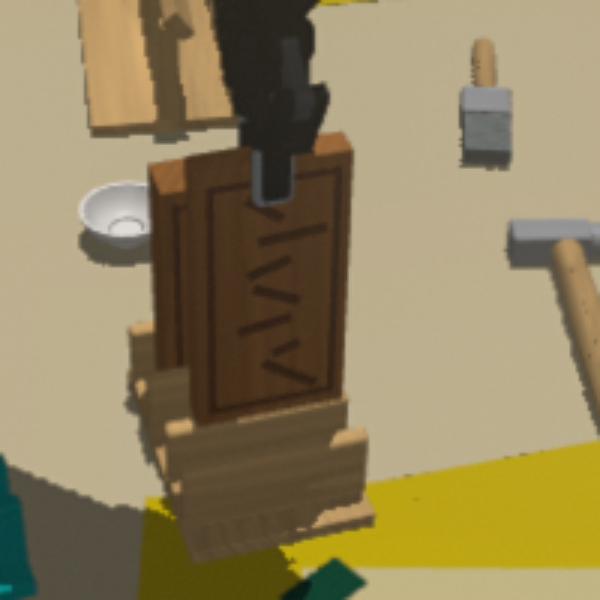

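The thin board hangs above the narrow slot with its foot at about z 0.08, roughly 3 mm too far towards +y. I correct that and lower it step by step.

Request:
carry_out:
  deltas:
    - [0, 0.02, 0, 0, -1]
    - [0, 0.02, 0.05, 0, -1]
    - [0, 0.02, 0.1, 0, -1]
    - [0, 0.02, 0.14, 0, -1]
    - [0, 0.02, 0.18, 0, -1]
    - [0, 0.02, 0.18, 0, -1]
  force: 60

```text
clock: 27.18
position: [0.5477, -0.2918, 0.2038]
ee_rot: [0.995, 0.095, -0.0, -0.0]
ft_force: [-1.0, 0.5, -2.4]
grip_width: 0.223
grasp_force: 61.0
```

Request:
carry_out:
  deltas:
    - [0, 0, 0.05, 0, -1]
    - [0, 0, 0.1, 0, -1]
    - [0, 0, 0.15, 0, -1]
    - [0, 0, 0.2, 0, -1]
    - [0, 0, 0.23, 0, -1]
    - [0, 0, 0.23, 0, -1]

```text
clock: 27.92
position: [0.5477, -0.2919, 0.1695]
ee_rot: [0.995, 0.095, -0.0, -0.0]
ft_force: [-0.3, 1.3, -3.1]
grip_width: 0.219
grasp_force: 60.9
```

Request:
carry_out:
  deltas:
    - [0, 0, 0.02, 0, -1]
    - [0, 0, 0.035, 0, -1]
    - [0, 0, 0.045, 0, -1]
    - [0, 0, 0.055, 0, -1]
    - [0, 0, 0.06, 0, -1]
    - [0, 0, 0.06, 0, -1]

```text
clock: 28.68
position: [0.5481, -0.2923, 0.1621]
ee_rot: [0.995, 0.095, 0.001, 0.0]
ft_force: [-3.0, 1.8, 7.4]
grip_width: 0.217
grasp_force: 62.3
```

```bash
python3 - <<'E'
from h import *
go(.5487,-.2907,.20,-79);slot(-.048)
E
```

```text
t 28.68 pos [ 0.5481 -0.2923  0.1621] yaw -79.1 delta [ 0.006 -0.01  -0.252] spin -0.002 F [-3.   1.8  7.4] w 18.5 gf 62.33862519264221 tilt [ 0.001 -0.    -1.   ]
side -0.045 ztop [0.1922 0.1931]
side 0.03 ztop [0.1926 0.1933]
foot a range, face s at z=.012 [-0.0447  0.0438 -0.0606] tilts [0.1 0.1 0.9]
```

Contact, level and seated. I press slightly, then release and rise.

Request:
carry_out:
  deltas:
    - [0, 0, 0.006, 0, -1]
    - [0, 0, 0.006, 0, -1]
    - [0, 0, 0, 0, -0.4]
    - [0, 0, 0, 0, 0.1]
    - [0, 0, 0, 0, 0.3]
    - [0, 0, 0, 0, 0.3]
    - [0, 0, -0.15, 0, 0.3]
    - [0, 0, -0.45, 0, 0.3]
    - [0, 0, -0.9, 0, 0.5]
    - [0, 0, -0.9, 0, 0.5]
    - [0, 0, -0.9, 0, 0.5]

```text
clock: 30.1
position: [0.5479, -0.2919, 0.2957]
ee_rot: [0.995, 0.095, 0.0, -0.0]
ft_force: [0.6, 0.6, -0.6]
grip_width: 0.749
grasp_force: 0.0
```

```bash
python3 - <<'E'
from h import *
go(.5487,-.2907,.20,-79);slot(-.048,zt=-.05);p=slot(.043,zt=-.05);save(p,"s5")
t=camera("top");print([(q,[np.round(b["position"],3) for b in boxes_of(q,t)][:1]) for q in("dish","brush","hammer")])
cv2.imwrite("pics/c5.png",p["img"][60:440,150:550,::-1])
E
```

```text
t 30.1 pos [ 0.5479 -0.2919  0.2957] yaw -79.0 delta [ 0.007 -0.007  0.638] spin -0.002 F [ 0.6  0.6 -0.6] w 63.7 gf 0.0 tilt [ 0.  0. -1.]
side -0.045 ztop [0.1919 0.1926]
side 0.03 ztop [0.1921 0.1927]
foot a range, face s at z=.012 [-0.0451  0.0442 -0.061 ] tilts [ 0.2 -0.2  0.9]
side -0.045 ztop [0.1925 0.1932]
side 0.03 ztop [0.1931 0.1935]
foot a range, face s at z=.012 [-0.045  -0.0871  0.0261] tilts [ 0.2 38.8  1. ]
[('dish', [array([ 0.474, -0.012,  0.018])]), ('brush', [array([0.783, 0.126, 0.016])]), ('hammer', [array([ 0.788, -0.125,  0.021])])]
```

View pics/c5.png

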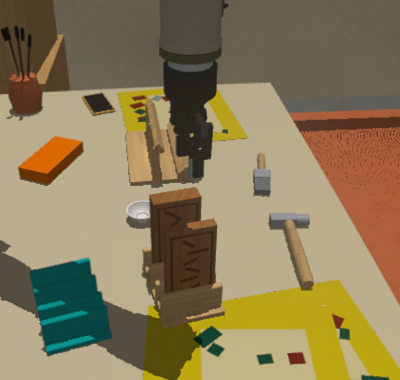

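The view shows both blocks upright in the rack at about (180,235), with the gripper clear above them. The dish, hammer and brush have not moved. I hand the job in.

```bash
python3 -c "
from h import *
print(ticket.hand_in())"
```

```text
the job is handed in; nothing more can be done
None
```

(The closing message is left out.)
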